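# Open the sprung bayonet cap of a filter holder

### The job

Open the filter holder that has the red grip: push its sprung cap down only until you feel it bottom, twist it anticlockwise past the catch until you feel it stop, without forcing it, and lift it straight off. Set the cap gently upright in the aluminium tray and let go; leave the blue-gripped holder, the bottle, the beaker and the vial rack alone.

Things in the scene. Friction and masses are not known exactly. Their poses are not given: they have to be found in the camera images.
- cap_grip (a point): Centre of the cap's red grip bar (loose cap, about 110 g). Bar 44 mm long (its x axis), 16 mm thick (y, flat faces to pinch), 42 mm tall (z): 21 mm above and below this point. Below it a black flange 56 mm across, 6 mm thick, its top 21 mm below this point, then a grey stem 30 mm across. A half turn gives the same cap.
- cap_foot (a point): Centre of the flat foot of the cap's stem, 60 mm below cap_grip; the cap stands upright on it. Two lugs at the foot along y, 46 mm over both, 5 mm tall. Stem 33 mm long under the flange, with 2 mm of play all round in the holder's mouth.
- holder_mouth (a point): Centre of the top rim of the fixed steel holder, 62 mm above the bench, 66 mm across. Its x axis points to a red (locked) mark. Locked: cap x along this x (within 0.07 rad), cap_grip 45 mm above this point. Twist: anticlockwise seen from above. Past the catch at 0.67 rad, where the push can be eased; the end stop comes somewhere between 0.85 and 1.4 rad (unseen, in or near the green zone).
- holder_spring (a point): Point on the holder's axis, 15 mm under the rim, at the cap's locked foot. Spring: 4 N up on the cap, plus 0.3 N per mm pressed (about 9 N at most); when free it lifts the cap 3 mm. The cap lifts out straight up at the end stop or up to 0.1 rad before it, not elsewhere; the lugs leave the rim 15 mm above locked height.
- holder: The holder, bolted down; origin under its centre. Catch teeth block the twist until the cap is down 3 to 15 mm: unseen, differs each time. A hard stop lies 1.5 mm deeper: press until the push rises steeply (11 to 15 N in all), hold it so while twisting past the catch. Over 26 N of contact on the catch, or 70 N at the end stop (0.5 N m), damages it; 0.2 N m is enough to feel the stop.
- tray_in (a point): Centre of the inner floor of the fixed aluminium tray, about 4 mm above the bench. Tray 140 x 140 mm, walls 4 mm thick and 14 mm tall, open on top. The cap is to be set down on its floor, not dropped (a fall of more than about 12 mm counts as dropped).
- blue_holder: A second filter holder of the same size and shape with a blue grip bar, top 128 mm above the bench, bolted down. Not to be touched.
- amber_bottle: Amber glass bottle with white cap, 64 mm across, 130 mm tall, origin under its centre. Leave standing where it is.
- beaker: Clear beaker, 68 mm across, 85 mm tall, origin under its centre. Leave where it is.
- vial_rack: White rack 50 x 70 x 30 mm with six small vials, 46 mm tall in all, origin under its centre. Leave where it is.
There are look-alikes about, which are no part of the job. Leave any purple or yellow look-alike of the part that bears cap_grip alone.

How it is judged:
By the outcome, as a careful person would: the job done as asked, in the order asked, and still so for the second after the job is handed in, with the robot touching nothing.
It also fails if it takes over 70 s, if anything falls off the work surface, if the arm or the gripper's body presses on something with over 40 N, if the wrist force passes 120 N, or if a joint passes its speed limit or range.

### The arm

A 6-joint arm with a two-finger parallel gripper is mounted at the origin on the work surface. World frame = base frame: x ahead of the robot, y to its left, z up, the work surface at z = 0. Lengths are in mm, angles in rad, forces in N, time in s.
With the tool pointing down it reaches from about 300 to 875 mm from the base axis. Payload 4.2 kg.
Tool frame: the origin (TCP) lies on the centre line of the jaws, within the pads' length; the fingertips stand arm.tip_extent ahead of it and the grasp point (between the pads) lies 2 mm behind it (arm.tip_extent is the distance from the TCP to the fingertips, in mm); z points along the fingers, y is the direction in which the jaws open and shut (so a half turn about z gives the same grasp; the last joint's range is limited). The gripper opens to 85 mm and grips with 20 to 120 N. Pads are 22 mm wide; open, the fingers measure 114 mm over their backs; the gripper's body (76 mm by 85 mm) begins 54 mm behind the grasp point. The pads swing forward as they close: fully open they stand 13 mm farther back than shut.
Start: joints at [-1.202, 0.32, 1.565, -0, 1.257, -0.02], TCP at [217.974, -532.1, 214.238] pointing down, gripper open.
Joint ranges: [-3.11, 3.11], [-0.84, 2.01], [0.21, 2.61], [-1.34, 4.49], [0.05, 2.63], [-2.56, 2.56]. Speed limits (rad/s): [2.57, 2.57, 3.14, 3.14, 3.14, 3.14].

### API

Orientations are given as a unit quaternion [x, y, z, w].
In Python, from station import arm, eyes gives the robot as it stands.
- The arm moves only by the tool arm_command, never from a script. Its argument "deltas" is one flat list of numbers, 4 for each row, row after row: the shift along the tool's x, y, z in cm, then the turn about the tool's z in degrees. A call has 1 to 12 rows; each row shifts and turns the pose as measured when the row begins, along the tool's axes as they then stand; what a row does not reach is not made up. A row lasts 1/12 s, in which the tool goes at most 41.7 mm and 7.16 degrees, less where a joint would pass 70% of its speed; a pose out of reach is approached as far as the arm can. A call is refused whole if a number of a shift passes 4.17 or a number of a turn 7.16, either way. A call with a gripper value outside its range is refused whole. "claw" is the opening, from -1 (shut) to 1 (fully open), set as the call begins (left out, the last holds). The fingers move at their own pace and stop on an object; "grip_force" is the grip in N (left out, the last holds). Time passes only in rows, so rows that do not move let the fingers close. It gives the time, the measured TCP pose, the force and the opening at its end, in the units of the state.
- arm.sense(): the state, without advancing time (a new reading comes with each control period).
- eyes.snapshot(name): name is "side" or "top" or "wrist"; returns a dict with "color" (384x512x3 uint8, blue, green, red), "vertical_fov" (degrees; the focal length in pixels is half the picture's height over the tangent of half this angle, whatever the lens; pixels are square), "cx", "cy" (the principal point, pixels), "k1" (the pictures are not rectified: a ray, as slopes to the right and down, at radius r is drawn at 1 + k1 r^2 times it, then the intrinsics apply), "extrinsics" (4x4, takes a point from camera to world coordinates). Camera axes: x right, y down, z forward; pixel columns grow to the right and rows downward; lengths in mm; the calibration is good to about 2 mm. A picture is of the moment at which its call begins. There is no depth.
- arm.finish_job(): hands the job in, once; it reports no verdict.
The state is a dict: "time_s": time; "joint_pos": joint angles; "qd": joint speeds; "joint_torque": joint torques, N m; "tcp_pos": TCP position; "ee_rot": TCP orientation; "ft_force": force on the tool from outside, world axes, zero at the start; "ft_torque": the same for the moment, N m; "opening": finger opening in mm.
Only numpy, scipy, OpenCV 4.12 (cv2) and the standard library are available. Lean on these libraries where they do the work, as an engineer would, in place of code of your own. Each camera call takes 0.05 s, during which the arm holds its last target.

## Working session

There is one attempt and no reset: what is moved stays moved. The work goes in short steps, Python scripts to look and compute and a tool call to move; the robot and the scene stay as the last step left them, time stands still between calls to the robot, and variables do not carry over. Pictures are saved under pics/ and viewed, and the job is handed in when it is done.

Besides the shell and the picture viewer there is one more tool, called in YAML: its name, and indented under it one key for each argument. arm_command: Moves the arm, as the interface text tells. Its arguments: {"type":"object","properties":{"deltas":{"type":"array","items":{"type":"number"}},"claw":{"type":"number"},"grip_force":{"type":"number"}},"required":["deltas"]}

```bash
mkdir -p pics; ls
python3 - <<'E'
from station import arm, eyes
import cv2, numpy as np, pickle
s=arm.sense(); print(s, arm.tip_extent)
d={}
for n in ("side","top","wrist"):
    r=eyes.snapshot(n); d[n]=r
    cv2.imwrite(f"pics/{n}0.png",r["color"]); print(n,r["vertical_fov"],r["cx"],r["cy"],r["k1"],np.round(r["extrinsics"],3).tolist())
pickle.dump(d,open("d0.pkl","wb"))
E
```

```text
pics
{'time_s': 0.0, 'joint_pos': array([-1.20199914e+00,  3.20300999e-01,  1.56565033e+00,  3.46183582e-05,
        1.25740055e+00, -2.00065860e-02]), 'qd': array([-9.00119050e-05, -5.24659945e-04,  1.40091076e-03,  3.70119211e-04,
        1.67560144e-03,  1.11988891e-03]), 'joint_torque': array([ 2.12663662e-05, -4.15514123e+01, -2.34156704e+01,  7.20723790e-06,
        8.18522793e-03,  4.88266664e-06]), 'tcp_pos': array([ 217.80124645, -531.61975618,  213.38820037]), 'ee_rot': array([ 9.81164043e-01,  1.93174395e-01, -1.36412345e-04, -8.69127349e-04]), 'ft_force': array([-0.93300369, -0.23641002,  0.35691488]), 'ft_torque': array([-0.0246099 , -0.00686761, -0.00037613]), 'opening': 85.54177224757987} 17.0
side 51.236943926151795 261.35788928608594 193.00695489993106 -0.03532064893083136 [[0.981, -0.107, 0.159, 419.786], [-0.192, -0.524, 0.83, -841.854], [-0.006, -0.845, -0.535, 634.282], [0.0, 0.0, 0.0, 1.0]]
top 57.464737220765564 255.26083180940316 191.29514090315516 -0.06850395719632334 [[-0.003, -0.986, 0.166, 428.466], [-0.999, 0.011, 0.044, -51.832], [-0.046, -0.165, -0.985, 923.873], [0.0, 0.0, 0.0, 1.0]]
wrist 65.68292431901351 253.1523552339379 192.68932359858948 0.025711371688865076 [[0.379, -0.875, -0.302, 295.009], [-0.925, -0.359, -0.122, -500.72], [-0.002, 0.326, -0.945, 373.432], [0.0, 0.0, 0.0, 1.0]]
```

View pics/top0.png

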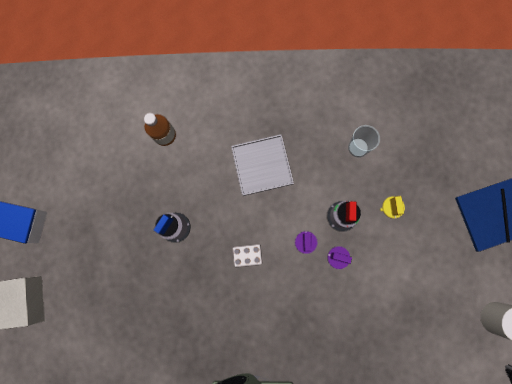

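View pics/side0.png

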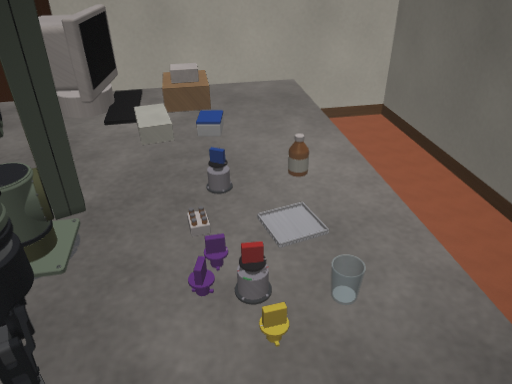

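View pics/wrist0.png

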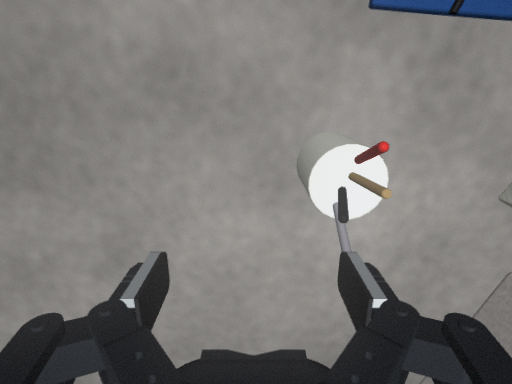

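Candidates in the top view are the red-gripped holder (350,212), yellow look-alike (395,207), purple ones (306,242) and (340,258), and the blue holder (170,226). I choose the red one and will check it in enlarged crops.

```bash
cat > h.py <<'E'
import numpy as np, cv2
from scipy.spatial.transform import Rotation as R
def K(r):
    f=192/np.tan(np.radians(r["vertical_fov"])/2); return f
def ray(r,u,v):
    f=K(r); d=np.array([(u-r["cx"])/f,(v-r["cy"])/f]); s=d.copy()
    for _ in range(30): s=d/(1+r["k1"]*(s@s))
    E=np.array(r["extrinsics"]); return E[:3,3],E[:3,:3]@np.array([s[0],s[1],1])
def onz(r,u,v,z):
    o,d=ray(r,u,v); return o+d*(z-o[2])/d[2]
def proj(r,P):
    E=np.array(r["extrinsics"]); p=E[:3,:3].T@(np.array(P,float)-E[:3,3]); s=p[:2]/p[2]; s=s*(1+r["k1"]*(s@s)); return s*K(r)+[r["cx"],r["cy"]]
def crop(r,name,x0,x1,y0,y1,k):
    cv2.imwrite("pics/"+name,cv2.resize(r["color"][y0:y1,x0:x1],None,fx=k,fy=k,interpolation=cv2.INTER_CUBIC))
E
python3 - <<'E'
import pickle; from h import *
d=pickle.load(open("d0.pkl","rb"))
crop(d["top"],"t1.png",310,380,185,245,10)
crop(d["side"],"s1.png",215,295,230,310,7)
crop(d["top"],"t2.png",225,300,130,200,8)
E
```

```text
(no output)
```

View pics/t1.png

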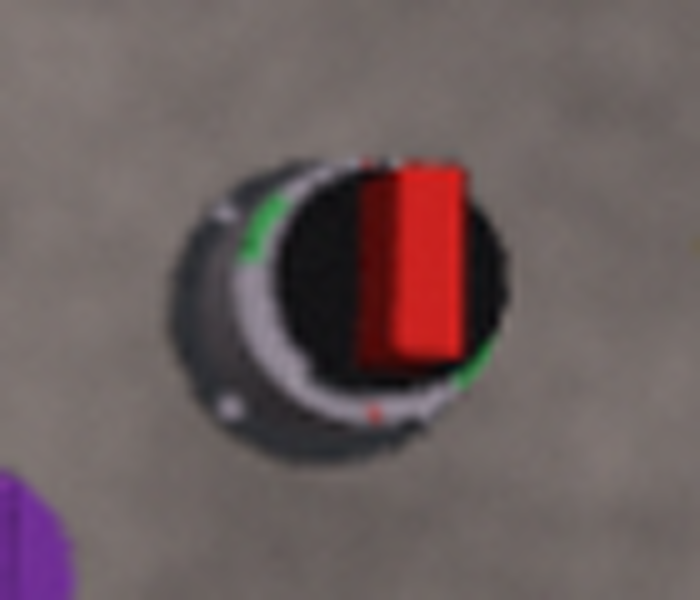

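View pics/s1.png

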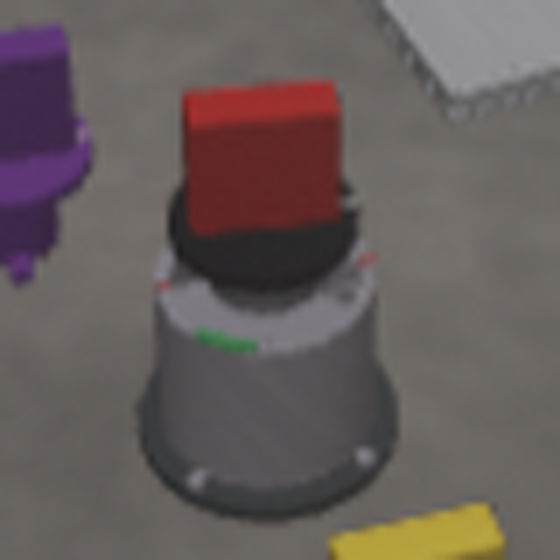

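View pics/t2.png

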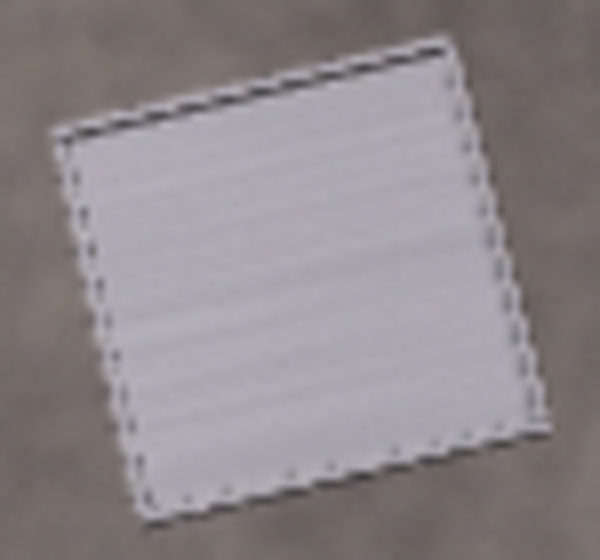

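The crops show the red bar with its top face at (350–356, 201.5–221) in the top view. The red lock marks are at (347,201) and (347,226), with green zones on the rim. This is the red holder. Now computing positions.

Run:
```python
import pickle; from h import *
d=pickle.load(open("d0.pkl","rb"))
t=d["top"];s=d["side"]
ct=np.array([(400,165),(466,165),(465,358),(398,358)])/10+[309.5,184.5]
P=np.array([onz(t,u,v,128) for u,v in ct]); print("top bar",P.round(1),P.mean(0).round(1))
e=(P[0]+P[1]-P[2]-P[3]); print("barang",np.arctan2(e[1],e[0]), np.linalg.norm(e)/2)
cs=np.array([(184,97),(335,84),(342,110),(190,126)])/7+[214.57,229.57]
Q=np.array([onz(s,u,v,128) for u,v in cs]); print("side bar",Q.round(1),Q.mean(0).round(1))
e=(Q[1]+Q[2]-Q[0]-Q[3]);print(np.arctan2(e[1],e[0]), np.linalg.norm(e)/2)
a,b=onz(t,346.5,200.6,62),onz(t,346.9,225.7,62); print("marks",a,b,(a+b)/2,np.arctan2(*(a-b)[1::-1]))
a,b=[onz(s,*(np.array(c)/7+[214.57,229.57]),62) for c in((163,286),(368,259))];print("marks side",a,b,(a+b)/2,np.arctan2(*(b-a)[1::-1]))
tr=np.array([(55,130),(450,38),(550,430),(145,522)])/8+[224.5,129.5]
T=np.array([onz(t,u,v,16) for u,v in tr]);print("tray",T.round(),T.mean(0))
for n,(u,v),z in (("bottle",(151,118),130),("beaker",(366,137),85),("rack",(247,256),40),("blue",(163,224),128),("yel",(395,200),80),("pur1",(306,242),60),("pur2",(340,258),60)): print(n,onz(t,u,v,z).round())
```

```text
top bar [[ 537.5 -230.9  128. ]
 [ 537.3 -245.9  128. ]
 [ 493.3 -243.5  128. ]
 [ 493.5 -228.4  128. ]] [ 515.4 -237.2  128. ]
barang -0.054684197794486744 44.062269623476176
side bar [[ 494.8 -230.5  128. ]
 [ 537.7 -233.3  128. ]
 [ 537.4 -244.9  128. ]
 [ 494.6 -243.3  128. ]] [ 516.1 -238.   128. ]
-0.05115921944064299 42.89323810468222
marks [ 547.61306352 -238.36951539   62.        ] [ 485.75638795 -236.62510381   62.        ] [ 516.68472573 -237.4973096    62.        ] -0.02819338983280479
marks side [ 485.66922697 -235.21177498   62.        ] [ 546.8787911 -235.8064693   62.       ] [ 516.27400904 -235.50912214   62.        ] -0.00971540339636132
tray [[ 707.   53.   16.]
 [ 737.  -80.   16.]
 [ 601. -111.   16.]
 [ 572.   22.   16.]] [654.26115383 -28.89929392  16.        ]
bottle [746. 238. 130.]
beaker [ 703. -289.   85.]
rack [414.   9.  40.]
blue [488. 198. 128.]
yel [ 545. -352.   80.]
pur1 [ 447. -136.   60.]
pur2 [ 408. -217.   60.]
```

```bash
cat >> h.py <<'E'
def go(s,x,y,z,yaw):
    Rm=R.from_quat(s["ee_rot"]).as_matrix(); d=Rm.T@(np.array([x,y,z])-s["tcp_pos"])/10
    yw=np.arctan2(Rm[1,0],Rm[0,0]); t=-np.degrees((yaw-yw+np.pi)%(2*np.pi)-np.pi)
    # d in final orientation too
    R2=R.from_euler("z",yaw).as_matrix()@np.diag([1,-1,-1]); d2=R2.T@(np.array([x,y,z])-s["tcp_pos"])/10
    print("cm now",d.round(3),"turn",t.round(2),"cm after turn",d2.round(3),"yaw",yw.round(4),"tilt",Rm[2].round(4))
def st():
    from station import arm
    s=arm.sense(); print(round(s["time_s"],2),s["tcp_pos"].round(2),"F",s["ft_force"].round(2),"T",s["ft_torque"].round(3),"op",round(s["opening"],2),"q",s["joint_pos"].round(3)); return s
E
python3 - <<'E'
from h import *; import pickle
s=st(); go(s,516,-237,250,-0.05)
t=pickle.load(open("d0.pkl","rb"))["top"]; print(onz(t,508,322,100),onz(t,505,375,200))
E
```

```text
0.15 [ 217.84 -531.72  213.59] F [ 0.94 -0.09  0.21] T [-0.073 -0.018  0.057] op 85.13 q [-1.202  0.32   1.565 -0.     1.257 -0.02 ]
cm now [ 38.763 -15.974  -3.619] turn 25.14 cm after turn [ 28.306 -30.926  -3.641] yaw 0.3888 tilt [ 0.     -0.0014 -1.    ]
[ 258.08256123 -591.23839733  100.        ] [ 176.12941686 -512.66009274  200.        ]
```

arm_command:
  deltas: [0,0,-3,6.3,0,0,-2,6.3,0,0,0,6.3,0,0,0,6.3]
  claw: 1

```text
time_s: 0.48
tcp_pos: [217.3, -530.3, 262.8]
ee_rot: [0.999, -0.035, -0.002, -0.004]
ft_force: [-0.6, -1.0, -1.2]
opening: 85.5
```

Run:
```python
from h import *
s=st(); go(s,516,-237,230,-0.05)
```

```text
0.48 [ 217.29 -530.27  262.8 ] F [-0.55 -0.97 -1.17] T [0.004 0.014 0.026] op 85.54 q [-1.202  0.295  1.477 -0.     1.377  0.438]
cm now [ 27.781 -31.299   3.419] turn -1.1 cm after turn [ 28.368 -30.783   3.28 ] yaw -0.0693 tilt [-0.0036 -0.0076 -1.    ]
```

arm_command:
  deltas: [2.4,-2.7,0,-1,2.4,-2.7,0,0,2.4,-2.7,0,0,2.4,-2.7,0,0,2.4,-2.7,0,0,2.4,-2.7,0,0,2.4,-2.7,0,0,2.4,-2.7,0,0,2.4,-2.7,0,0,2.4,-2.7,0,0,2.0,-2.0,0,0,0,0,0,0]

```text
time_s: 1.48
tcp_pos: [503.6, -245.2, 259.7]
ee_rot: [0.999, -0.032, -0.003, -0.005]
ft_force: [-0.6, -0.9, -0.3]
opening: 85.4
```

Run:
```python
from h import *
from station import eyes
import pickle
r=eyes.snapshot("wrist"); pickle.dump(r,open("w1.pkl","wb")); cv2.imwrite("pics/w1.png",r["color"])
s=st(); go(s,516,-237,180,-0.05)
print(proj(r,[516,-237,128]))
```

```text
1.53 [ 501.98 -246.42  259.67] F [-0.46  0.09 -0.33] T [0.006 0.    0.026] op 85.51 q [-0.479  0.276  1.513  0.004  1.364  1.155]
cm now [ 1.407 -0.964  7.964] turn -0.81 cm after turn [ 1.353 -1.011  7.967] yaw -0.0641 tilt [-0.0086 -0.0083 -0.9999]
[244.82215074 164.57853883]
```

View pics/w1.png

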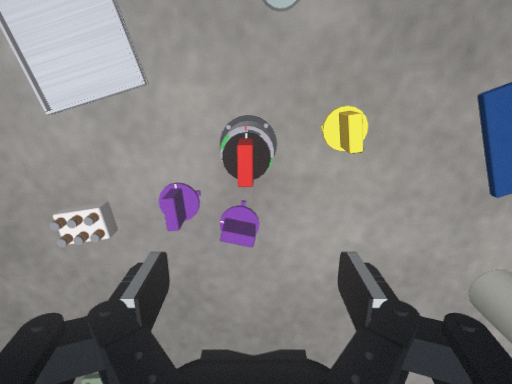

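Run:
```python
from h import *
import pickle
r=pickle.load(open("w1.pkl","rb")); crop(r,"w1c.png",210,290,105,195,6)
```

```text
(no output)
```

View pics/w1c.png

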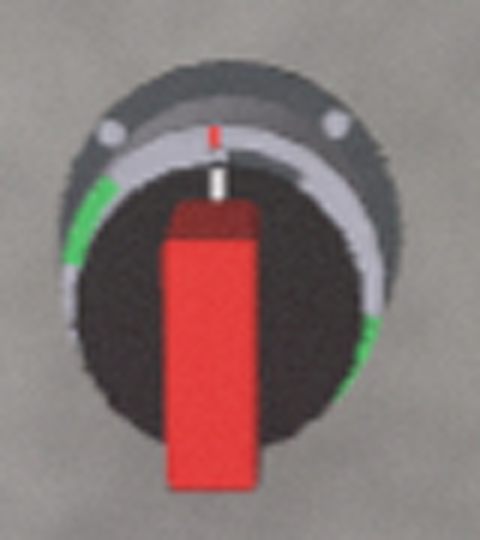

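The close crop confirms the red bar on its holder. Its top-face corners in crop pixels are (163,240), (256,240), (258,489), (168,490), with the red mark at (214,137).

Run:
```python
from h import *
import pickle
r=pickle.load(open("w1.pkl","rb"))
c=np.array([(163,240),(256,240),(258,489),(168,490)])/6+[209.58,104.58]
P=np.array([onz(r,u,v,128) for u,v in c]);print(P.round(1),P.mean(0).round(1)); e=P[0]+P[1]-P[2]-P[3];print(np.arctan2(e[1],e[0]),np.linalg.norm(e)/2)
m=onz(r,*(np.array([214,137])/6+[209.58,104.58]),62);print(m,np.arctan2(m[1]+237,m[0]-516))
s=st(); go(s,516,-237.2,180,-0.05)
```

```text
[[ 536.6 -230.6  128. ]
 [ 535.6 -245.8  128. ]
 [ 492.9 -243.3  128. ]
 [ 493.6 -227.9  128. ]] [ 514.7 -236.9  128. ]
-0.05984999066555137 42.929558105221425
[ 544.56006905 -237.25536032   62.        ] -0.00894092789010302
1.53 [ 501.98 -246.42  259.67] F [-0.46  0.09 -0.33] T [0.006 0.    0.026] op 85.51 q [-0.479  0.276  1.513  0.004  1.364  1.155]
cm now [ 1.408 -0.944  7.963] turn -0.81 cm after turn [ 1.354 -0.991  7.967] yaw -0.0641 tilt [-0.0086 -0.0083 -0.9999]
```

arm_command:
  deltas: [0.7,-0.5,2,-0.5,0.7,-0.5,2,0,0,0,2,0,0,0,2,0,0,0,0,0]

```text
time_s: 1.95
tcp_pos: [514.4, -239.2, 177.7]
ee_rot: [1.0, -0.028, -0.004, -0.002]
ft_force: [-0.4, 0.9, -0.9]
opening: 85.0
```

Run:
```python
from h import *
s=st(); go(s,515.7,-237.2,107,-0.055)
```

```text
1.95 [ 514.42 -239.19  177.66] F [-0.43  0.9  -0.95] T [-0.013 -0.017 -0.05 ] op 85.03 q [-4.560e-01  3.380e-01  1.633e+00  1.000e-03  1.180e+00  1.170e+00]
cm now [ 0.174 -0.174  7.066] turn -0.02 cm after turn [ 0.117 -0.206  7.066] yaw -0.0554 tilt [-0.0081 -0.0046 -1.    ]
```

arm_command:
  deltas: [0.15,-0.2,1.8,0,0,0,1.8,0,0,0,1.5,0,0,0,1.2,0,0,0,0.4,0,0,0,0.0,0]

```text
time_s: 2.45
tcp_pos: [513.4, -243.0, 112.6]
ee_rot: [1.0, -0.031, -0.003, -0.001]
ft_force: [0.2, 0.2, -0.4]
opening: 85.5
```

Run:
```python
from h import *
s=st(); go(s,515.7,-237.2,107,-0.055)
from station import eyes
r=eyes.snapshot("side"); crop(r,"s2.png",190,320,170,310,4)
r=eyes.snapshot("wrist"); cv2.imwrite("pics/w2.png",r["color"])
```

```text
2.45 [ 513.36 -242.99  112.65] F [ 0.18  0.22 -0.38] T [ 0.025 -0.011 -0.006] op 85.47 q [-0.461  0.394  1.725 -0.002  1.029  1.172]
cm now [ 0.202 -0.592  0.564] turn -0.37 cm after turn [ 0.202 -0.591  0.565] yaw -0.0614 tilt [-5.9e-03 -9.0e-04 -1.0e+00]
```

View pics/s2.png

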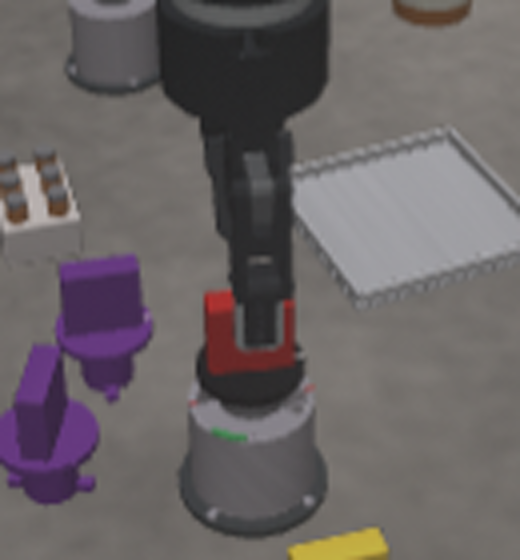

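View pics/w2.png

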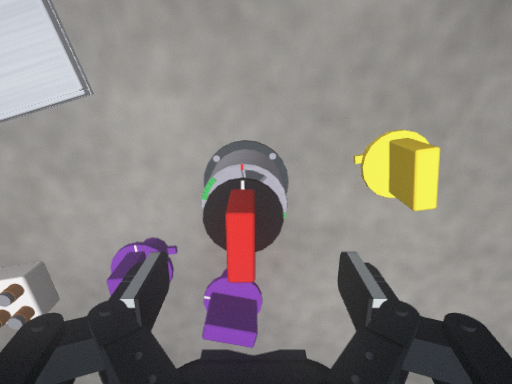

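The jaws straddle the red bar, about 6 mm off in y. I'll correct that before closing.

arm_command:
  deltas: [0.2,-0.6,0.4,-0.3,0,0,0.1,0]

```text
time_s: 2.72
tcp_pos: [517.7, -238.0, 110.7]
ee_rot: [1.0, -0.028, 0.0, 0.001]
ft_force: [-0.0, -1.0, -0.9]
opening: 85.6
```

Run:
```python
from h import *
s=st(); go(s,515.7,-237.2,107,-0.055)
```

```text
2.72 [ 517.71 -237.96  110.7 ] F [-0.   -1.01 -0.93] T [0.019 0.045 0.03 ] op 85.56 q [-4.500e-01  3.950e-01  1.728e+00 -1.000e-03  1.017e+00  1.178e+00]
cm now [-0.205 -0.065  0.37 ] turn -0.1 cm after turn [-0.205 -0.065  0.37 ] yaw -0.0568 tilt [ 2.0e-04  1.3e-03 -1.0e+00]
```

arm_command:
  deltas: [-0.1,-0.05,0.3,0,0,0,0,0]

```text
time_s: 2.88
tcp_pos: [517.4, -237.2, 108.5]
ee_rot: [1.0, -0.028, 0.001, 0.001]
ft_force: [0.4, 0.2, 0.4]
opening: 85.6
```

Run:
```python
from h import *
s=st(); go(s,515.7,-237.2,107,-0.055)
```

```text
2.88 [ 517.43 -237.24  108.54] F [0.37 0.2  0.37] T [ 0.031 -0.009  0.013] op 85.57 q [-4.490e-01  3.950e-01  1.734e+00 -1.000e-03  1.009e+00  1.178e+00]
cm now [-0.173  0.005  0.153] turn -0.05 cm after turn [-0.173  0.006  0.154] yaw -0.0559 tilt [ 0.0021  0.0022 -1.    ]
```

arm_command:
  deltas: [0,0,0,0]

```text
time_s: 2.97
tcp_pos: [517.6, -237.2, 108.8]
ee_rot: [1.0, -0.028, 0.001, 0.001]
ft_force: [0.6, -0.5, -0.3]
opening: 85.2
```

Run:
```python
from h import *
s=st(); go(s,515.7,-237.2,107,-0.055)
```

```text
2.97 [ 517.61 -237.16  108.81] F [ 0.62 -0.52 -0.3 ] T [-0.005  0.036  0.003] op 85.25 q [-0.449  0.395  1.734 -0.002  1.009  1.178]
cm now [-0.191  0.014  0.181] turn -0.03 cm after turn [-0.19   0.014  0.181] yaw -0.0556 tilt [ 0.0026  0.0025 -1.    ]
```

arm_command:
  deltas: [-0.2,0,0.2,0,0,0,0,0]

```text
time_s: 3.13
tcp_pos: [515.6, -236.9, 106.9]
ee_rot: [1.0, -0.028, 0.001, 0.001]
ft_force: [-0.6, 0.2, -0.8]
opening: 85.4
```

Run:
```python
from h import *
s=st(); go(s,515.7,-237.2,107,-0.055)
```

```text
3.13 [ 515.58 -236.94  106.9 ] F [-0.58  0.16 -0.82] T [-0.019 -0.011 -0.021] op 85.37 q [-0.45   0.394  1.741 -0.002  1.002  1.177]
cm now [ 0.013  0.025 -0.01 ] turn -0.01 cm after turn [ 0.013  0.025 -0.01 ] yaw -0.0552 tilt [ 0.0029  0.0027 -1.    ]
```

arm_command:
  deltas: [0,0,0,0,0,0,0,0,0,0,0,0,0,0,0,0,0,0,0,0,0,0,0,0,0,0,0,0,0,0,0,0]
  claw: -1
  grip_force: 70

```text
time_s: 3.8
tcp_pos: [515.7, -237.0, 107.3]
ee_rot: [1.0, -0.028, 0.002, 0.001]
ft_force: [-0.2, 0.5, -0.7]
opening: 13.0
```

Run:
```python
from h import *
s=st(); go(s,515.7,-237.2,107,-0.055)
from station import eyes
r=eyes.snapshot("side"); crop(r,"s3.png",190,320,170,310,4)
```

```text
3.8 [ 515.66 -236.98  107.27] F [-0.2   0.48 -0.73] T [0.077 0.037 0.006] op 12.97 q [-4.500e-01  3.940e-01  1.741e+00 -1.000e-03  1.003e+00  1.177e+00]
cm now [0.005 0.022 0.027] turn -0.03 cm after turn [0.005 0.022 0.027] yaw -0.0556 tilt [ 0.0034  0.0025 -1.    ]
```

View pics/s3.png

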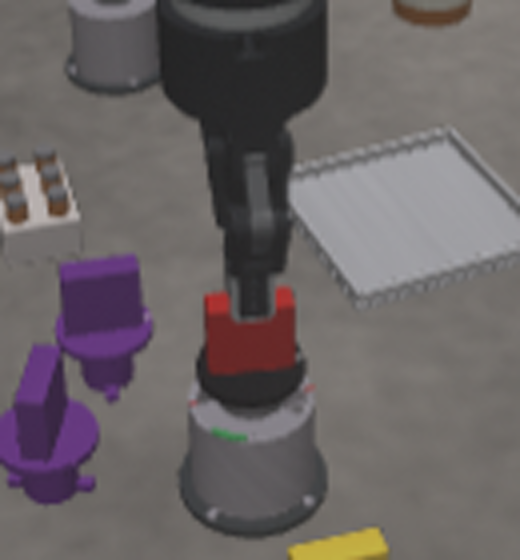

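Run:
```python
from h import *
from station import eyes
r=eyes.snapshot("side"); s=st()
for y,u,v in((-245.5,253,249.5),(-256,253,249.5)):
    o,d=ray(r,u,v); print(o+d*(y-o[1])/d[1])
crop(r,"s4.png",225,280,215,285,8)
w=eyes.snapshot("wrist");cv2.imwrite("pics/w3.png",w["color"])
```

```text
3.9 [ 515.65 -236.96  107.23] F [-0.61 -0.35  0.67] T [0.082 0.034 0.021] op 12.86 q [-4.500e-01  3.940e-01  1.741e+00 -1.000e-03  1.003e+00  1.177e+00]
[ 516.42053162 -245.5         121.26789732]
[ 514.71909406 -256.          130.30053669]
```

View pics/s4.png

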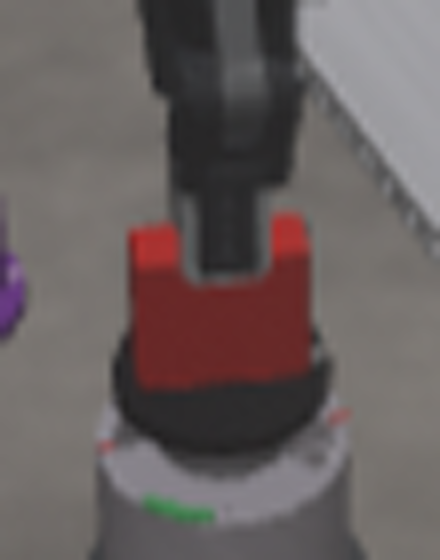

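View pics/w3.png

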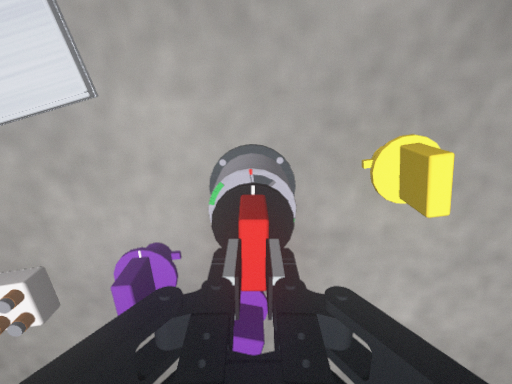

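Run:
```python
from h import *
from station import eyes
w=eyes.snapshot("wrist"); s=st(); r=eyes.snapshot("side")
for z in (86,90,100,107,115,121,128):
  print(z,[proj(w,[x,-237+dy,z]).round(0) for x in(504.7,526.7) for dy in(-8,8)], proj(r,[515.7,-245.5,z]).round(1))
o,d=ray(r,255.5,256.3)
for y in (-280,-290): print(o+d*(y-o[1])/d[1])
```

```text
4.0 [ 515.68 -236.99  107.23] F [-0.86  1.01  0.36] T [0.058 0.049 0.013] op 12.59 q [-4.500e-01  3.940e-01  1.741e+00 -1.000e-03  1.003e+00  1.177e+00]
86 [array([265., 237.]), array([241., 238.]), array([263., 206.]), array([239., 208.])] [252.9 263. ]
90 [array([265., 239.]), array([241., 241.]), array([264., 209.]), array([239., 210.])] [252.9 261.5]
100 [array([266., 247.]), array([241., 248.]), array([264., 215.]), array([238., 216.])] [252.8 257.8]
107 [array([266., 253.]), array([240., 254.]), array([265., 220.]), array([237., 221.])] [252.8 255.1]
115 [array([267., 260.]), array([240., 261.]), array([265., 225.]), array([237., 227.])] [252.7 252. ]
121 [array([267., 265.]), array([239., 267.]), array([266., 230.]), array([236., 232.])] [252.6 249.7]
128 [array([268., 272.]), array([239., 274.]), array([266., 236.]), array([236., 238.])] [252.6 246.9]
[ 515.28323606 -280.          133.62486017]
[ 513.58356137 -290.          142.53566935]
```

The two views agree that the fingertips are only about 5–7 mm below the bar's top (z≈122), although the stated geometry puts them at z≈90. The bite is too shallow, so I'll reopen partly and lower in small, force-watched steps.

arm_command:
  deltas: [0,0,0,0,0,0,0,0,0,0,0,0,0,0,0,0]
  claw: 0

```text
time_s: 4.38
tcp_pos: [515.6, -237.2, 106.8]
ee_rot: [1.0, -0.028, 0.001, 0.002]
ft_force: [-0.2, -1.2, 0.9]
opening: 42.5
```

Run:
```python
from h import *
from station import eyes
s=st(); go(s,515.7,-237.2,107,-0.055)
r=eyes.snapshot("side"); crop(r,"s5.png",225,280,215,285,8)
w=eyes.snapshot("wrist");cv2.imwrite("pics/w4.png",w["color"])
```

```text
4.38 [ 515.57 -237.2   106.78] F [-0.21 -1.24  0.93] T [ 0.041  0.007 -0.03 ] op 42.52 q [-0.451  0.394  1.741 -0.002  1.002  1.177]
cm now [ 0.013 -0.001 -0.022] turn -0.02 cm after turn [ 0.013 -0.001 -0.022] yaw -0.0553 tilt [ 0.003   0.0029 -1.    ]
```

View pics/s5.png

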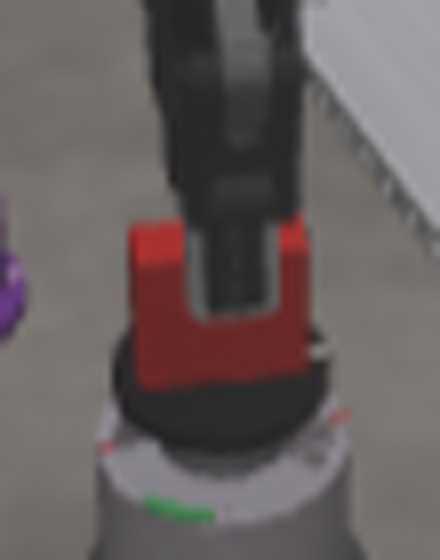

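View pics/w4.png

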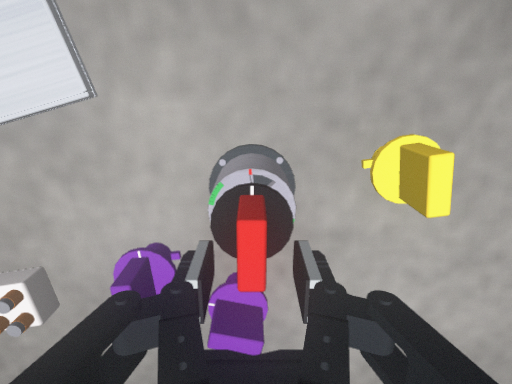

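arm_command:
  deltas: [0,0,0.5,0,0,0,0.5,0,0,0,0,0]

```text
time_s: 4.73
tcp_pos: [515.7, -237.3, 96.1]
ee_rot: [1.0, -0.028, 0.002, 0.002]
ft_force: [-0.1, -0.6, -0.0]
opening: 42.4
```

Run:
```python
from h import *
s=st(); go(s,515.7,-237.2,85,-0.055)
```

```text
4.73 [ 515.75 -237.35   96.12] F [-0.05 -0.65 -0.05] T [-0.011 -0.034 -0.049] op 42.43 q [-0.451  0.405  1.755 -0.002  0.977  1.177]
cm now [-0.009 -0.018  1.112] turn -0.02 cm after turn [-0.005 -0.014  1.112] yaw -0.0553 tilt [ 0.0037  0.0032 -1.    ]
```

arm_command:
  deltas: [0,0,0.4,0,0,0,0.4,0,0,0,0.1,0]

```text
time_s: 4.98
tcp_pos: [515.6, -237.3, 85.8]
ee_rot: [1.0, -0.028, 0.001, 0.002]
ft_force: [0.0, -0.2, -0.4]
opening: 42.9
```

Run:
```python
from h import *
from station import eyes
s=st(); go(s,515.7,-237.2,85,-0.055)
r=eyes.snapshot("side"); crop(r,"s6.png",225,280,215,285,8)
```

```text
4.98 [ 515.6 -237.3   85.8] F [ 0.02 -0.18 -0.42] T [0.007 0.04  0.   ] op 42.95 q [-0.451  0.416  1.767 -0.002  0.954  1.177]
cm now [ 0.009 -0.011  0.08 ] turn -0.02 cm after turn [ 0.009 -0.011  0.08 ] yaw -0.0553 tilt [ 0.003  0.003 -1.   ]
```

View pics/s6.png

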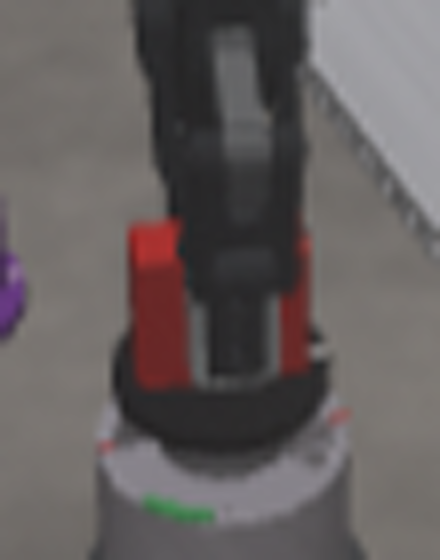

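arm_command:
  deltas: [0,0,0.1,0,0,0,0,0,0,0,0,0,0,0,0,0,0,0,0,0,0,0,0,0,0,0,0,0]
  claw: -1
  grip_force: 80

```text
time_s: 5.62
tcp_pos: [515.6, -237.2, 84.9]
ee_rot: [1.0, -0.028, 0.001, 0.002]
ft_force: [-0.5, 1.0, -0.8]
opening: 14.7
```

Run:
```python
from h import *
from station import eyes
s=st(); go(s,515.7,-237.2,85,-0.055)
r=eyes.snapshot("side"); crop(r,"s7.png",225,280,215,285,8)
```

```text
5.62 [ 515.58 -237.23   84.87] F [-0.48  0.98 -0.76] T [-0.022  0.011 -0.085] op 14.72 q [-0.451  0.417  1.768 -0.002  0.952  1.177]
cm now [ 0.011 -0.004 -0.013] turn -0.02 cm after turn [ 0.011 -0.004 -0.013] yaw -0.0553 tilt [ 0.0029  0.003  -1.    ]
```

View pics/s7.png

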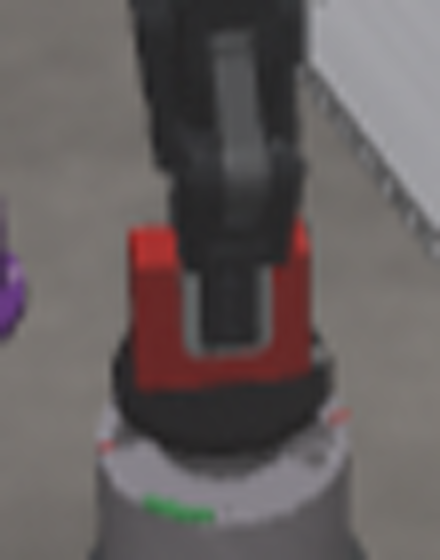

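Now the grip has a good bite, with the tips at z≈98. Pressing in small steps.

arm_command:
  deltas: [0,0,0.15,0,0,0,0,0]

```text
time_s: 5.83
tcp_pos: [515.6, -237.2, 83.9]
ee_rot: [1.0, -0.028, 0.002, 0.002]
ft_force: [-0.6, 1.5, 3.1]
opening: 14.7
```

arm_command:
  deltas: [0,0,0.15,0,0,0,0,0]

```text
time_s: 6.0
tcp_pos: [515.6, -237.3, 82.9]
ee_rot: [1.0, -0.028, 0.002, 0.002]
ft_force: [-0.7, 0.5, 3.2]
opening: 14.5
```

arm_command:
  deltas: [0,0,0.1,0,0,0,0,0]

```text
time_s: 6.17
tcp_pos: [515.6, -237.2, 82.2]
ee_rot: [1.0, -0.028, 0.002, 0.002]
ft_force: [-0.1, 0.0, 3.2]
opening: 14.6
```

arm_command:
  deltas: [0,0,0.15,0,0,0,0,0]

```text
time_s: 6.33
tcp_pos: [515.6, -237.2, 80.9]
ee_rot: [1.0, -0.028, 0.002, 0.002]
ft_force: [-1.4, 0.4, 4.2]
opening: 14.5
```

arm_command:
  deltas: [0,0,0.15,0,0,0,0,0]

```text
time_s: 6.5
tcp_pos: [515.6, -237.3, 79.4]
ee_rot: [1.0, -0.028, 0.002, 0.002]
ft_force: [-1.9, 1.3, 3.6]
opening: 14.7
```

arm_command:
  deltas: [0,0,0.15,0,0,0,0,0]

```text
time_s: 6.67
tcp_pos: [515.7, -237.3, 77.9]
ee_rot: [1.0, -0.028, 0.002, 0.002]
ft_force: [-1.5, 0.6, 5.1]
opening: 14.4
```

arm_command:
  deltas: [0,0,0.15,0,0,0,0,0]

```text
time_s: 6.83
tcp_pos: [515.7, -237.2, 77.5]
ee_rot: [1.0, -0.028, 0.002, 0.002]
ft_force: [-2.1, 0.1, 4.5]
opening: 14.4
```

arm_command:
  deltas: [0,0,0.1,0]

```text
time_s: 6.92
tcp_pos: [515.8, -237.2, 77.2]
ee_rot: [1.0, -0.028, 0.002, 0.002]
ft_force: [-2.8, 1.3, 12.4]
opening: 14.8
```

Run:
```python
from h import *
s=st()
```

```text
6.92 [ 515.78 -237.25   77.18] F [-2.76  1.26 12.37] T [ 0.284  0.661 -0.045] op 14.79 q [-0.451  0.425  1.778 -0.002  0.933  1.177]
```

arm_command:
  deltas: [0,0,0.15,0]

```text
time_s: 7.0
tcp_pos: [515.9, -237.3, 77.2]
ee_rot: [1.0, -0.028, 0.002, 0.002]
ft_force: [-5.3, 3.8, 19.6]
opening: 14.7
```

Run:
```python
from h import *
s=st()
```

```text
7.0 [ 515.88 -237.28   77.15] F [-5.28  3.81 19.6 ] T [ 0.463  1.016 -0.024] op 14.68 q [-0.451  0.425  1.778 -0.002  0.932  1.177]
```

Hard bottom is felt at TCP z 77.2, 7.7 mm down. A 1 mm push gives about 12 N. Holding that while twisting.

arm_command:
  deltas: [0,0,0.1,0,0,0,0.1,-1,0,0,0.1,-1.5]

```text
time_s: 7.25
tcp_pos: [515.8, -237.3, 77.2]
ee_rot: [1.0, -0.005, 0.003, 0.002]
ft_force: [-2.8, 1.8, 10.0]
opening: 14.8
```

Run:
```python
from h import *
s=st(); go(s,515.7,-237.2,77,-0.055)
```

```text
7.25 [ 515.77 -237.33   77.19] F [-2.81  1.8   9.98] T [ 0.215  0.597 -0.064] op 14.82 q [-0.45   0.425  1.779 -0.002  0.931  1.132]
cm now [-0.007 -0.013  0.019] turn 2.55 cm after turn [-0.008 -0.013  0.019] yaw -0.0105 tilt [ 0.0058  0.0046 -1.    ]
```

arm_command:
  deltas: [0,0,0.115,-2,0,0,0.115,-2,0,0,0.115,-2]

```text
time_s: 7.5
tcp_pos: [516.1, -237.6, 77.2]
ee_rot: [0.999, 0.049, 0.004, 0.003]
ft_force: [-3.0, 2.1, 11.1]
opening: 14.7
```

Run:
```python
from h import *
s=st(); go(s,515.7,-237.2,77,-0.055)
```

```text
7.5 [ 516.12 -237.58   77.19] F [-3.02  2.06 11.1 ] T [ 0.338  0.62  -0.027] op 14.73 q [-0.451  0.424  1.78  -0.002  0.928  1.023]
cm now [-0.038 -0.042  0.018] turn 8.81 cm after turn [-0.044 -0.036  0.019] yaw 0.0987 tilt [ 0.0071  0.0066 -1.    ]
```

arm_command:
  deltas: [0,0,0.115,-2.5,0,0,0.115,-2.5,0,0,0.115,-2.5,0,0,0.115,-2.5]

```text
time_s: 7.83
tcp_pos: [517.1, -237.8, 77.2]
ee_rot: [0.99, 0.14, 0.005, 0.004]
ft_force: [-2.0, 2.3, 10.9]
opening: 14.6
```

Run:
```python
from h import *
s=st(); go(s,515.7,-237.2,77,-0.055)
```

```text
7.83 [ 517.06 -237.84   77.17] F [-2.01  2.31 10.85] T [ 0.438  0.676 -0.093] op 14.59 q [-0.451  0.424  1.78  -0.002  0.924  0.84 ]
cm now [-0.113 -0.099  0.015] turn 19.25 cm after turn [-0.139 -0.056  0.017] yaw 0.281 tilt [ 0.009   0.01   -0.9999]
```

arm_command:
  deltas: [-0.04,-0.03,0.115,-2.5,-0.04,-0.03,0.115,-2.5,-0.03,-0.02,0.115,-2.5,-0.03,-0.02,0.115,-2.5]

```text
time_s: 8.17
tcp_pos: [517.3, -237.4, 77.2]
ee_rot: [0.973, 0.229, 0.007, 0.006]
ft_force: [-2.1, 1.5, 9.8]
opening: 14.7
```

Run:
```python
from h import *
s=st(); go(s,515.7,-237.2,77,-0.055)
```

```text
8.17 [ 517.33 -237.4    77.23] F [-2.14  1.53  9.76] T [ 0.482  0.588 -0.038] op 14.66 q [-0.451  0.421  1.785  0.     0.917  0.657]
cm now [-0.137 -0.091  0.02 ] turn 29.68 cm after turn [-0.164 -0.011  0.023] yaw 0.4631 tilt [ 0.0118  0.0147 -0.9998]
```

arm_command:
  deltas: [-0.05,-0.03,0.115,-3,-0.05,-0.03,0.115,-3,-0.05,-0.03,0.115,-3]

```text
time_s: 8.42
tcp_pos: [517.5, -237.0, 77.3]
ee_rot: [0.951, 0.308, 0.01, 0.007]
ft_force: [-1.0, 1.9, 10.4]
opening: 14.6
```

Run:
```python
from h import *
s=st(); go(s,515.7,-237.2,77,-0.055)
```

```text
8.42 [ 517.52 -236.96   77.33] F [-1.02  1.88 10.35] T [ 0.588  0.391 -0.057] op 14.62 q [-0.451  0.419  1.789  0.004  0.91   0.491]
cm now [-0.162 -0.088  0.029] turn 39.03 cm after turn [-0.181  0.034  0.033] yaw 0.6263 tilt [ 0.0138  0.0196 -0.9997]
```

arm_command:
  deltas: [-0.05,-0.03,0.115,-3,-0.05,-0.03,0.115,-3]

```text
time_s: 8.58
tcp_pos: [517.6, -236.7, 77.4]
ee_rot: [0.933, 0.359, 0.011, 0.008]
ft_force: [-2.0, 2.2, 10.7]
opening: 14.8
```

Run:
```python
from h import *
s=st(); go(s,515.7,-237.2,77,-0.055)
```

```text
8.58 [ 517.61 -236.72   77.36] F [-1.97  2.25 10.74] T [ 0.54   0.526 -0.084] op 14.78 q [-0.452  0.418  1.791  0.006  0.906  0.38 ]
cm now [-0.174 -0.093  0.032] turn 45.27 cm after turn [-0.188  0.058  0.036] yaw 0.7352 tilt [ 0.0144  0.023  -0.9996]
```

Past the catch (0.79 rad turned). I'll ease the push and feel for the end stop in small turns.

arm_command:
  deltas: [-0.05,-0.03,0.03,-1.5,-0.05,-0.03,0,-1.5]

```text
time_s: 8.75
tcp_pos: [517.4, -236.7, 78.0]
ee_rot: [0.923, 0.385, 0.012, 0.009]
ft_force: [-0.0, 2.0, 3.9]
opening: 14.6
```

Run:
```python
from h import *
s=st(); go(s,515.7,-237.2,77,-0.055)
```

```text
8.75 [ 517.35 -236.7    78.02] F [-0.02  1.97  3.89] T [ 0.308  0.079 -0.04 ] op 14.57 q [-0.453  0.416  1.793  0.008  0.904  0.323]
cm now [-0.153 -0.085  0.098] turn 48.44 cm after turn [-0.162  0.059  0.102] yaw 0.7905 tilt [ 0.0151  0.0255 -0.9996]
```

arm_command:
  deltas: [-0.05,-0.03,0,-1.5,-0.05,-0.03,0,-1.5]

```text
time_s: 8.92
tcp_pos: [517.3, -236.7, 78.5]
ee_rot: [0.912, 0.41, 0.013, 0.01]
ft_force: [-0.8, 0.9, 4.1]
opening: 14.5
```

Run:
```python
from h import *
s=st(); go(s,515.7,-237.2,77,-0.055)
```

```text
8.92 [ 517.26 -236.66   78.51] F [-0.84  0.94  4.1 ] T [ 0.337  0.079 -0.025] op 14.5 q [-0.454  0.414  1.794  0.01   0.902  0.267]
cm now [-0.146 -0.085  0.147] turn 51.56 cm after turn [-0.152  0.062  0.151] yaw 0.8448 tilt [ 0.0157  0.0279 -0.9995]
```

arm_command:
  deltas: [-0.05,-0.03,0,-1.5,-0.05,-0.03,0,-1.5]

```text
time_s: 9.08
tcp_pos: [517.1, -236.7, 78.9]
ee_rot: [0.901, 0.434, 0.014, 0.01]
ft_force: [-0.3, 2.4, 5.1]
opening: 15.0
```

Run:
```python
from h import *
s=st(); go(s,515.7,-237.2,77,-0.055)
```

```text
9.08 [ 517.13 -236.68   78.85] F [-0.34  2.37  5.08] T [0.371 0.07  0.012] op 14.99 q [-0.455  0.413  1.795  0.012  0.901  0.21 ]
cm now [-0.133 -0.085  0.181] turn 54.66 cm after turn [-0.14   0.06   0.185] yaw 0.8991 tilt [ 0.0161  0.0303 -0.9994]
```

arm_command:
  deltas: [-0.05,-0.03,0,-2,-0.05,-0.03,0,-2]

```text
time_s: 9.25
tcp_pos: [517.1, -236.7, 79.1]
ee_rot: [0.884, 0.467, 0.015, 0.011]
ft_force: [-0.3, 2.2, 4.1]
opening: 14.3
```

Run:
```python
from h import *
s=st(); go(s,515.7,-237.2,77,-0.055)
```

```text
9.25 [ 517.07 -236.65   79.09] F [-0.27  2.16  4.09] T [0.406 0.133 0.027] op 14.33 q [-0.456  0.411  1.797  0.014  0.899  0.135]
cm now [-0.126 -0.089  0.205] turn 58.8 cm after turn [-0.134  0.062  0.209] yaw 0.9713 tilt [ 0.0158  0.0328 -0.9993]
```

arm_command:
  deltas: [-0.05,-0.03,0.02,-1.5,-0.05,-0.03,0.02,-1.5]

```text
time_s: 9.42
tcp_pos: [517.0, -236.7, 79.0]
ee_rot: [0.871, 0.491, 0.015, 0.011]
ft_force: [-0.1, 1.2, 3.6]
opening: 14.4
```

Run:
```python
from h import *
s=st(); go(s,515.7,-237.2,77,-0.055)
```

```text
9.42 [ 516.95 -236.69   78.97] F [-0.14  1.16  3.64] T [ 0.403  0.094 -0.034] op 14.4 q [-0.457  0.411  1.798  0.016  0.896  0.078]
cm now [-0.112 -0.088  0.193] turn 61.93 cm after turn [-0.122  0.058  0.197] yaw 1.0259 tilt [ 0.0158  0.035  -0.9993]
```

arm_command:
  deltas: [-0.05,-0.03,0.02,-1.5,-0.05,-0.03,0.02,-1.5]

```text
time_s: 9.58
tcp_pos: [516.9, -236.7, 78.8]
ee_rot: [0.858, 0.514, 0.016, 0.012]
ft_force: [-0.1, 2.0, 3.6]
opening: 15.2
```

Run:
```python
from h import *
s=st(); go(s,515.7,-237.2,77,-0.055)
```

```text
9.58 [ 516.87 -236.71   78.79] F [-0.11  1.96  3.62] T [ 0.372  0.13  -0.001] op 15.2 q [-0.458  0.41   1.8    0.019  0.894  0.021]
cm now [-0.101 -0.087  0.174] turn 65.03 cm after turn [-0.114  0.055  0.179] yaw 1.08 tilt [ 0.0157  0.0372 -0.9992]
```

arm_command:
  deltas: [0,0,0.02,-1.5,0,0,0.02,-1.5]

```text
time_s: 9.75
tcp_pos: [517.0, -236.4, 78.5]
ee_rot: [0.843, 0.537, 0.016, 0.012]
ft_force: [-2.0, 1.2, 5.3]
opening: 14.4
```

Run:
```python
from h import *
s=st(); go(s,515.7,-237.2,77,-0.055)
```

```text
9.75 [ 517.04 -236.42   78.5 ] F [-2.    1.21  5.3 ] T [ 0.164  0.337 -0.027] op 14.36 q [-0.458  0.411  1.8    0.019  0.893 -0.034]
cm now [-0.129 -0.094  0.145] turn 68.17 cm after turn [-0.129  0.085  0.15 ] yaw 1.1348 tilt [ 0.0143  0.0382 -0.9992]
```

arm_command:
  deltas: [0,0,0.02,-1.5,0,0,0.02,-1.5]

```text
time_s: 9.92
tcp_pos: [517.0, -236.4, 78.2]
ee_rot: [0.828, 0.56, 0.016, 0.013]
ft_force: [-1.9, 1.2, 4.8]
opening: 14.4
```

Run:
```python
from h import *
s=st(); go(s,515.7,-237.2,77,-0.055)
```

```text
9.92 [ 517.04 -236.38   78.21] F [-1.9   1.19  4.77] T [ 0.198  0.309 -0.003] op 14.36 q [-0.458  0.411  1.801  0.02   0.892 -0.088]
cm now [-0.128 -0.098  0.116] turn 71.31 cm after turn [-0.129  0.09   0.121] yaw 1.1896 tilt [ 0.0123  0.0388 -0.9992]
```

arm_command:
  deltas: [0,0,0.02,-1.5]

```text
time_s: 10.0
tcp_pos: [517.0, -236.4, 78.1]
ee_rot: [0.82, 0.571, 0.016, 0.013]
ft_force: [-1.7, -0.1, 5.0]
opening: 15.0
```

Run:
```python
from h import *
s=st(); go(s,515.7,-237.2,77,-0.055)
```

```text
10.0 [ 517.04 -236.36   78.08] F [-1.7  -0.09  5.01] T [ 0.195  0.286 -0.072] op 14.98 q [-0.458  0.411  1.801  0.02   0.892 -0.116]
cm now [-0.126 -0.101  0.102] turn 72.88 cm after turn [-0.129  0.091  0.108] yaw 1.2169 tilt [ 0.0112  0.0392 -0.9992]
```

arm_command:
  deltas: [0,0,0.0,-1.5]

```text
time_s: 10.08
tcp_pos: [517.0, -236.3, 78.1]
ee_rot: [0.813, 0.583, 0.016, 0.013]
ft_force: [-0.7, 0.7, 4.3]
opening: 14.7
```

Run:
```python
from h import *
s=st(); go(s,515.7,-237.2,77,-0.055)
from station import eyes
r=eyes.snapshot("side"); crop(r,"s8.png",215,290,205,300,6)
r=eyes.snapshot("wrist"); cv2.imwrite("pics/w5.png",r["color"])
```

```text
10.08 [ 517.04 -236.32   78.14] F [-0.73  0.72  4.26] T [ 0.145  0.328 -0.046] op 14.66 q [-0.458  0.411  1.801  0.02   0.892 -0.143]
cm now [-0.127 -0.103  0.109] turn 74.45 cm after turn [-0.129  0.095  0.114] yaw 1.2443 tilt [ 0.0102  0.0395 -0.9992]
```

View pics/s8.png

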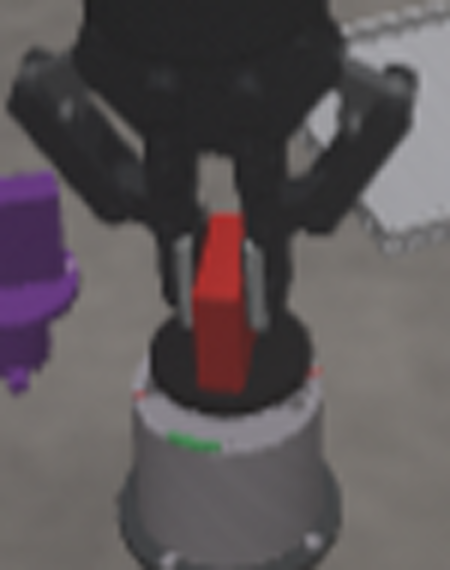

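View pics/w5.png

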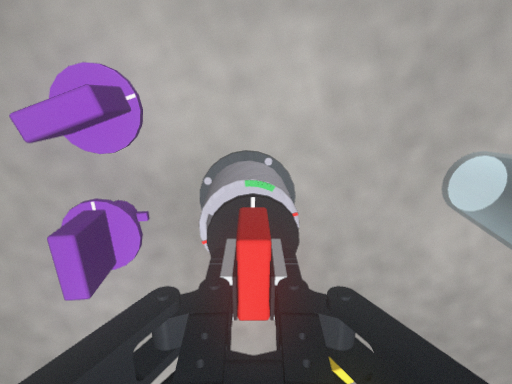

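The side and wrist views show the cap turning with the gripper. Its white mark at (253,201) is now at the green zone (260,185). Continuing to feel for the stop.

arm_command:
  deltas: [0,0,0.02,-1.2]

```text
time_s: 10.27
tcp_pos: [517.0, -236.3, 78.0]
ee_rot: [0.807, 0.591, 0.016, 0.013]
ft_force: [-2.4, -0.2, 6.4]
opening: 14.5
```

```bash
python3 -c "
from h import *
s=st(); go(s,515.7,-237.2,77,-0.055)"
```

```text
10.27 [ 517.04 -236.31   78.01] F [-2.44 -0.16  6.43] T [ 0.181  0.366 -0.075] op 14.47 q [-0.458  0.411  1.801  0.02   0.892 -0.163]
cm now [-0.126 -0.105  0.095] turn 75.57 cm after turn [-0.129  0.096  0.101] yaw 1.264 tilt [ 0.0095  0.0397 -0.9992]
```

arm_command:
  deltas: [0,0,0.02,-1.2]

```text
time_s: 10.35
tcp_pos: [517.0, -236.3, 78.0]
ee_rot: [0.8, 0.599, 0.015, 0.013]
ft_force: [-1.7, 0.7, 7.0]
opening: 14.5
```

```bash
python3 -c "
from h import *
s=st(); go(s,515.7,-237.2,77,-0.055)"
```

```text
10.35 [ 517.04 -236.28   77.98] F [-1.72  0.67  6.98] T [ 0.186  0.435 -0.266] op 14.45 q [-0.458  0.411  1.801  0.02   0.892 -0.185]
cm now [-0.127 -0.106  0.092] turn 76.81 cm after turn [-0.129  0.099  0.098] yaw 1.2856 tilt [ 0.0088  0.0399 -0.9992]
```

arm_command:
  deltas: [0,0,0.02,-1.2]

```text
time_s: 10.43
tcp_pos: [517.1, -236.2, 78.0]
ee_rot: [0.794, 0.608, 0.016, 0.013]
ft_force: [-2.3, 1.1, 6.0]
opening: 14.4
```

```bash
python3 -c "
from h import *
s=st(); go(s,515.7,-237.2,77,-0.055)"
```

```text
10.43 [ 517.05 -236.22   78.02] F [-2.29  1.07  5.98] T [ 0.221  0.464 -0.488] op 14.44 q [-0.458  0.411  1.801  0.02   0.892 -0.206]
cm now [-0.131 -0.109  0.097] turn 78.0 cm after turn [-0.13   0.105  0.102] yaw 1.3063 tilt [ 0.0083  0.0402 -0.9992]
```

The end stop is felt: the torque rises at yaw≈1.28, reaching −0.49 N m on the last step, so I go no further. I back off slightly (within 0.1 rad) and lift.

arm_command:
  deltas: [0,0,0,1.5,0,0,0,1]

```text
time_s: 10.6
tcp_pos: [517.0, -236.4, 78.1]
ee_rot: [0.807, 0.59, 0.016, 0.013]
ft_force: [-1.4, 0.0, 4.4]
opening: 14.5
```

```bash
python3 -c "
from h import *
s=st(); go(s,515.7,-237.2,s['tcp_pos'][2]+20,1.25)"
```

```text
10.6 [ 517.   -236.39   78.13] F [-1.36  0.03  4.37] T [0.071 0.275 0.046] op 14.54 q [-0.458  0.411  1.801  0.02   0.892 -0.162]
cm now [-0.097 -0.019 -2.003] turn 0.67 cm after turn [-0.118 -0.097 -2.   ] yaw 1.2617 tilt [ 0.01    0.0399 -0.9992]
```

arm_command:
  deltas: [0,0.01,-0.4,0,0,0.02,-0.4,0]

```text
time_s: 10.77
tcp_pos: [516.8, -236.3, 85.4]
ee_rot: [0.807, 0.59, 0.016, 0.013]
ft_force: [-0.5, 0.7, 0.2]
opening: 14.8
```

```bash
python3 -c "
from h import *
s=st(); go(s,515.7,-237.2,100,1.25)"
```

```text
10.77 [ 516.77 -236.34   85.42] F [-0.5   0.68  0.22] T [ 0.114  0.148 -0.007] op 14.78 q [-0.459  0.403  1.792  0.02   0.91  -0.161]
cm now [-0.1   -0.019 -1.461] turn 0.67 cm after turn [-0.116 -0.074 -1.458] yaw 1.2617 tilt [ 0.0102  0.0389 -0.9992]
```

arm_command:
  deltas: [0,0.02,-0.4,0]

```text
time_s: 10.85
tcp_pos: [516.6, -236.3, 89.2]
ee_rot: [0.807, 0.59, 0.015, 0.012]
ft_force: [-1.1, 0.6, -2.4]
opening: 14.9
```

```bash
python3 -c "
from h import *
s=st(); go(s,515.7,-237.2,100,1.25)"
```

```text
10.85 [ 516.6  -236.28   89.24] F [-1.13  0.63 -2.38] T [ 0.006  0.086 -0.027] op 14.95 q [-0.459  0.399  1.787  0.02   0.919 -0.161]
cm now [-0.104 -0.017 -1.079] turn 0.69 cm after turn [-0.115 -0.057 -1.076] yaw 1.2621 tilt [ 0.0103  0.038  -0.9992]
```

arm_command:
  deltas: [-0.02,0.01,-0.4,0,-0.02,0.01,-0.4,0]

```text
time_s: 11.02
tcp_pos: [516.2, -236.6, 97.1]
ee_rot: [0.807, 0.59, 0.015, 0.012]
ft_force: [1.0, 0.8, -1.7]
opening: 14.3
```

```bash
python3 -c "
from h import *
s=st(); go(s,515.7,-237.2,120,1.25)"
```

```text
11.02 [ 516.17 -236.61   97.14] F [ 0.98  0.81 -1.69] T [ 0.     0.077 -0.007] op 14.31 q [-0.459  0.39   1.778  0.02   0.939 -0.162]
cm now [-0.047  0.057 -2.286] turn 0.73 cm after turn [-0.071 -0.027 -2.286] yaw 1.2627 tilt [ 0.0103  0.0371 -0.9993]
```

arm_command:
  deltas: [-0.02,0.01,-0.5,0,-0.02,0.01,-0.5,0]

```text
time_s: 11.18
tcp_pos: [515.6, -237.0, 107.5]
ee_rot: [0.807, 0.59, 0.015, 0.012]
ft_force: [0.4, 0.1, -1.0]
opening: 14.8
```

```bash
python3 -c "
from h import *
s=st(); go(s,515.7,-237.2,150,1.25)
from station import eyes
r=eyes.snapshot('side'); crop(r,'s9.png',200,310,190,310,5)"
```

```text
11.18 [ 515.6  -237.05  107.45] F [ 0.41  0.08 -1.01] T [ 0.011 -0.005  0.042] op 14.75 q [-0.46   0.379  1.765  0.019  0.963 -0.163]
cm now [ 0.032  0.168 -4.251] turn 0.75 cm after turn [-0.012  0.014 -4.255] yaw 1.2631 tilt [ 0.0103  0.0362 -0.9993]
```

View pics/s9.png

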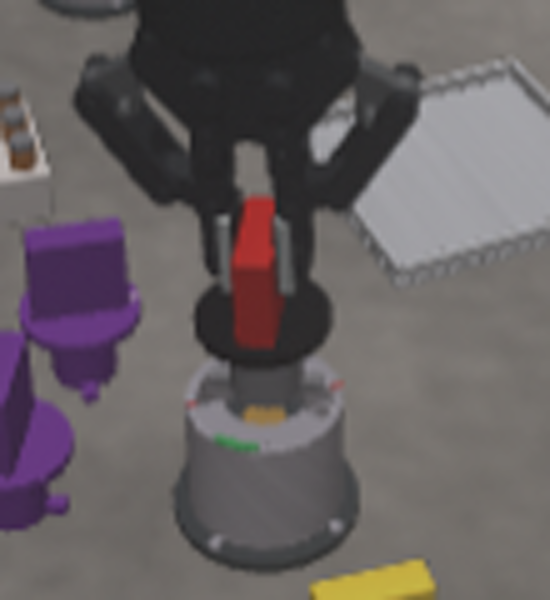

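The cap is rising freely, with its stem clear of the holder. Lifting higher, then to the tray.

arm_command:
  deltas: [0.02,0.05,-1.2,0,0.02,0.05,-1.5,0,0.02,0.05,-1.5,0,0.02,0.05,-1.5,0,0,0,0,0]

```text
time_s: 11.65
tcp_pos: [515.7, -237.1, 168.1]
ee_rot: [0.807, 0.59, 0.015, 0.012]
ft_force: [1.3, -1.2, -0.8]
opening: 14.5
```

```bash
python3 -c "
from h import *
s=st(); go(s,654,-29,165,s and 1.263)"
```

```text
11.65 [ 515.7  -237.14  168.1 ] F [ 1.29 -1.24 -0.79] T [ 0.032 -0.009  0.036] op 14.53 q [-0.46   0.323  1.682  0.017  1.101 -0.16 ]
cm now [24.02   6.851  0.804] turn 0.0 cm after turn [24.025  6.874  0.31 ] yaw 1.2631 tilt [ 0.0099  0.0373 -0.9993]
```

arm_command:
  deltas: [1,0.3,0,0,2,0.6,0.05,0,2.4,0.7,0.05,0,2.4,0.7,0.05,0,2.4,0.7,0.05,0,2.4,0.7,0.05,0,2.4,0.7,0.05,0,2.4,0.7,0.05,0,2.4,0.7,0.05,0,2,0.5,0.05,0,1,0.2,0,0,0,0,0,0]

```text
time_s: 12.65
tcp_pos: [650.2, -22.6, 155.1]
ee_rot: [0.808, 0.589, 0.011, 0.006]
ft_force: [-1.2, -0.5, -1.5]
opening: 14.6
```

```bash
python3 -c "
from h import *
from station import eyes
s=st(); go(s,654,-29,60,1.263)
r=eyes.snapshot('side'); crop(r,'s10.png',220,360,100,250,4)
r=eyes.snapshot('top'); crop(r,'t10.png',200,330,100,230,4)
"
```

```text
12.65 [650.23 -22.63 155.06] F [-1.2  -0.51 -1.51] T [-0.007  0.035  0.005] op 14.55 q [-0.055  0.465  1.489  0.005  1.165  0.253]
cm now [-0.592  0.348  9.51 ] turn -0.15 cm after turn [-0.492  0.552  9.506] yaw 1.2604 tilt [ 0.0107  0.0216 -0.9997]
```

View pics/s10.png

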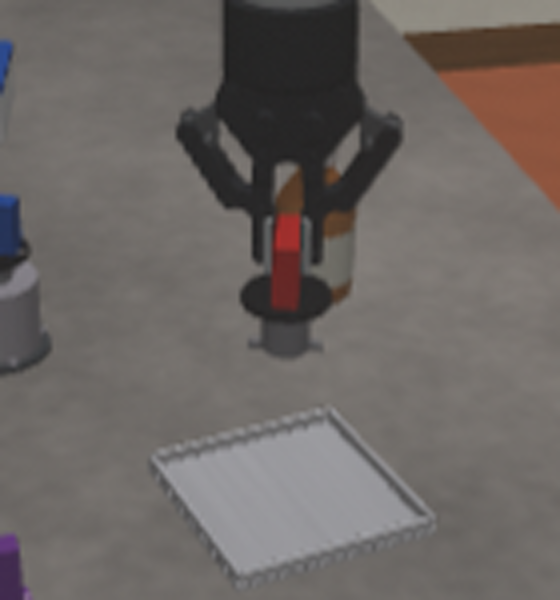

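View pics/t10.png

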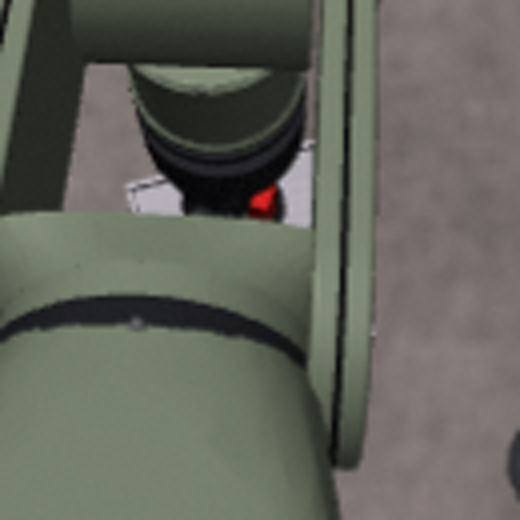

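The cap is held upright above the tray. Descending.

arm_command:
  deltas: [-0.3,0.3,2,0,-0.2,0.2,2,0,-0.1,0,2,0,0,0,1.5,0,0,0,1,0,0,0,0,0]

```text
time_s: 13.25
tcp_pos: [650.8, -40.1, 68.9]
ee_rot: [0.81, 0.586, 0.009, 0.007]
ft_force: [0.8, -0.2, -1.2]
opening: 14.8
```

```bash
python3 -c "
from h import *
from station import eyes
s=st(); go(s,654,-29,46,1.263)
r=eyes.snapshot('side'); crop(r,'s11.png',220,360,130,270,4)
"
```

```text
13.25 [650.82 -40.08  68.92] F [ 0.75 -0.19 -1.19] T [ 0.015  0.036 -0.002] op 14.76 q [-7.900e-02  5.410e-01  1.592e+00  1.000e-03  9.850e-01  2.390e-01]
cm now [ 1.137 -0.098  2.297] turn -0.63 cm after turn [ 1.152 -0.032  2.292] yaw 1.252 tilt [ 0.0063  0.0229 -0.9997]
```

View pics/s11.png

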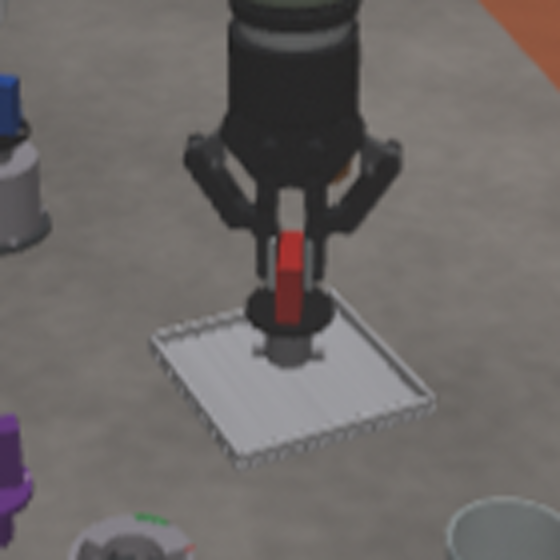

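arm_command:
  deltas: [0.6,0,0.4,0,0.4,0,0.4,0,0,0,0.4,0,0,0,0.4,0,0,0,0,0]

```text
time_s: 13.72
tcp_pos: [657.6, -30.8, 57.1]
ee_rot: [0.811, 0.585, 0.013, 0.01]
ft_force: [1.0, -0.6, -1.2]
opening: 14.8
```

```bash
python3 -c "
from h import *
from station import eyes
s=st(); go(s,654,-29,44,1.263)
"
```

```text
13.72 [657.58 -30.83  57.07] F [ 1.   -0.62 -1.19] T [-0.031  0.089 -0.018] op 14.77 q [-0.064  0.557  1.596 -0.     0.956  0.256]
cm now [ 0.051 -0.439  1.294] turn -0.69 cm after turn [ 0.066 -0.396  1.307] yaw 1.2509 tilt [ 0.0083  0.0318 -0.9995]
```

Fine laterally. Contact is expected near TCP z≈42.

arm_command:
  deltas: [0,-0.1,0.4,0,0,-0.1,0.4,0,0,0,0.3,0]

```text
time_s: 13.97
tcp_pos: [656.9, -29.9, 46.4]
ee_rot: [0.81, 0.586, 0.014, 0.011]
ft_force: [0.5, 0.6, -0.8]
opening: 14.5
```

arm_command:
  deltas: [0,0,0.1,0]

```text
time_s: 14.05
tcp_pos: [656.5, -29.8, 44.8]
ee_rot: [0.81, 0.586, 0.013, 0.011]
ft_force: [-0.2, 0.8, -1.3]
opening: 14.9
```

arm_command:
  deltas: [0,0,0.1,0]

```text
time_s: 14.13
tcp_pos: [656.4, -29.8, 43.5]
ee_rot: [0.81, 0.586, 0.013, 0.011]
ft_force: [0.8, -0.6, -1.7]
opening: 14.6
```

arm_command:
  deltas: [0,0,0.1,0]

```text
time_s: 14.22
tcp_pos: [656.4, -29.9, 42.3]
ee_rot: [0.81, 0.586, 0.013, 0.011]
ft_force: [0.3, -0.7, 5.8]
opening: 14.6
```

Contact felt at TCP z 42.3, as expected. Releasing.

arm_command:
  deltas: [0,0,0.02,0,0,0,0,0]
  grip_force: 20

```text
time_s: 14.38
tcp_pos: [656.6, -29.9, 42.5]
ee_rot: [0.81, 0.586, 0.013, 0.011]
ft_force: [0.2, -0.7, -1.3]
opening: 14.6
```

arm_command:
  deltas: [0,0,0,0,0,0,0,0,0,0,0,0,0,0,0,0]
  claw: 0.1

```text
time_s: 14.72
tcp_pos: [657.5, -30.1, 43.3]
ee_rot: [0.81, 0.586, 0.014, 0.012]
ft_force: [-0.4, 0.6, 0.5]
opening: 46.9
```

```bash
python3 -c "
from h import *
from station import eyes
s=st()
r=eyes.snapshot('side'); crop(r,'s12.png',220,360,130,270,4)
r=eyes.snapshot('wrist'); cv2.imwrite('pics/w12.png',r['color'])
"
```

```text
14.72 [657.54 -30.09  43.33] F [-0.35  0.56  0.52] T [-0.032  0.031  0.012] op 46.92 q [-0.063  0.569  1.614 -0.     0.922  0.257]
```

View pics/s12.png

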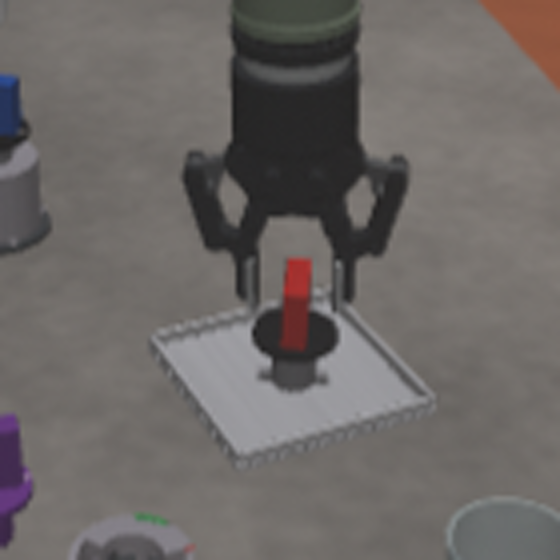

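View pics/w12.png

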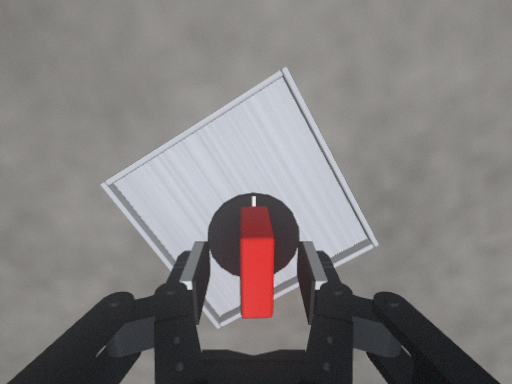

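The cap stands in the tray and the pads are clear on both sides. Retreating straight up.

arm_command:
  deltas: [0,0.02,-0.6,0,0,0.04,-1.2,0,0,0.05,-1.5,0,0,0.08,-2.5,0,0,0.08,-2.5,0,0,0.08,-2.5,0,0,0.08,-2.5,0,0,0,0,0,0,0,0,0]

```text
time_s: 15.57
tcp_pos: [655.9, -31.1, 184.3]
ee_rot: [0.81, 0.586, 0.013, 0.011]
ft_force: [0.7, 0.1, -0.3]
opening: 47.0
```

```bash
python3 -c "
from h import *
from station import eyes
s=st()
r=eyes.snapshot('side'); crop(r,'s13.png',200,360,110,270,4); cv2.imwrite('pics/s13f.png',r['color'])
r=eyes.snapshot('wrist'); cv2.imwrite('pics/w13.png',r['color'])
"
```

```text
15.57 [655.89 -31.07 184.28] F [ 0.66  0.1  -0.31] T [-0.026  0.041  0.008] op 47.05 q [-0.065  0.448  1.44  -0.     1.218  0.255]
```

View pics/s13.png

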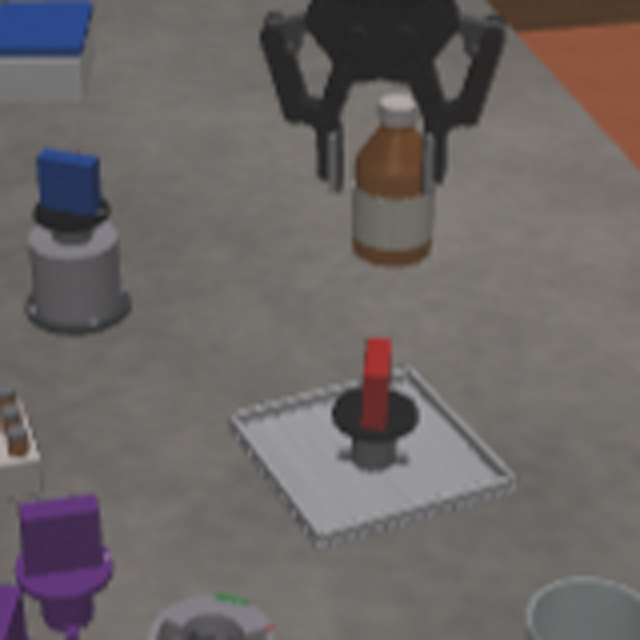

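View pics/s13f.png

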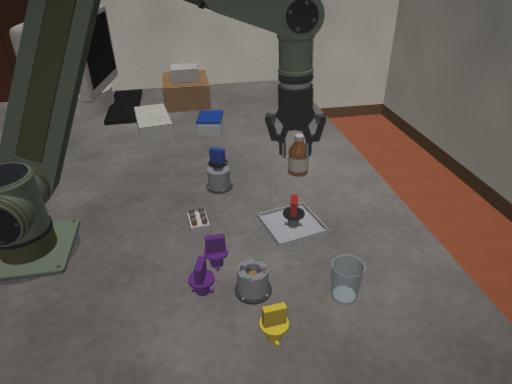

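View pics/w13.png

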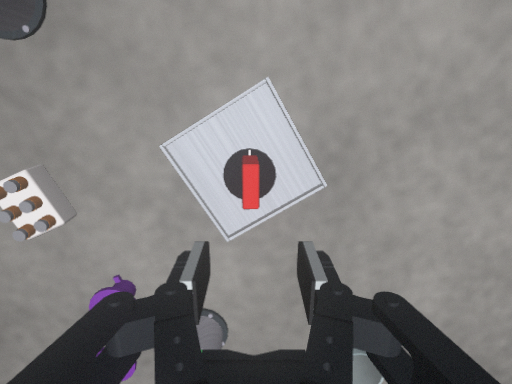

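The cap stands upright and centred in the tray, at side view (293,210). The holder is open and the other objects look unmoved. The gripper is clear, so I'm handing in.

```bash
python3 -c "
from station import arm
print(arm.finish_job())"
```

```text
the job is handed in; nothing more can be done
None
```

The job is handed in. The red cap is off its holder and standing upright near the middle of the aluminium tray, released, at about 15.6 s. In the last side and wrist pictures the holder is open and nothing else looks moved. The gripper is about 140 mm above where it let go.

- **Press:** The cap bottomed 7.7 mm down. One probe row reached 19.6 N, above the 11–15 N asked for. I then held about 10–11 N at the wrist through the catch and eased off after it.
- **Twist:** The end stop came about 1.34 rad from locked. I sent one small turn too many before reading the force, so the torque reached 0.49 N m. That is just under the 0.5 N m damage limit and well above the 0.2 N m needed to feel the stop. I backed off 0.04 rad before lifting.
- **Lift and placing:** The cap came straight out without snagging. It touched the tray floor at the expected height with about 6 N.
- **Disagreements:**
  - The fingertips stood about 14 mm behind the TCP in the pictures, not 17 mm ahead as stated. My first grip was too shallow because of this, so I opened, lowered about 22 mm and gripped again.
  - The opening read 14.6 mm on the 16 mm bar.
  - The tool tilted up to 0.04 rad during the twist, but the cap settled upright once released.

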